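# Bed a proximity sensor in the V-saddles of a test fixture and latch its strap

## Task

Set up the proximity sensor for its bench test: lay it in the V-saddles of the fixture, slide it gently along them until its orange face rests against the steel target, and let go of it. Then swing the strap over it and press the strap's black knob down until the spring catch snaps over the end of the strap and holds it; force nothing, and leave the relay, the tape and the screwdriver where they lie.

Things in the scene. Friction and masses are not known exactly. Their poses are not given: they have to be found in the camera images.
- sensor: Threaded nickel proximity sensor, a cylinder 18 mm across and 100 mm long, 80 to 150 g, lying on its side; origin on its axis at mid-length, x along the axis and out of the flat orange sensing face (face at x = +50 mm). The full 18 mm holds from the face back to x = -36; the rest is a 12 mm plug thread. A yellow ring marks the plug end.
- sensor_face (a point): Centre of the sensor's orange face; its x axis points out of the face.
- fixture: Aluminium base, 8 mm thick, 76 mm wide, fixed. Origin under it below the strap; x along the groove towards the target, y to the catch side, z up. Two steel 90-degree V-saddles at x = -8..8 and -64..-56, 38 mm wide, 21 mm high; an 18 mm cylinder beds with its axis 24.7 mm up. Between them is 48 mm of free gap for fingers beside the cylinder (strap hinge cheeks reach x = -10 at y = -32..-20).
- groove (a point): Where the axis of a bedded 18 mm cylinder passes under the strap (fixture 0, 0, 24.7 mm); axes as the fixture's. The target, an upright steel plate 36 mm wide across the groove, is locked on its slide with its near side anywhere from 13 to 27 mm ahead (+x) of this point; no reading gives it, so feel for it: sliding in the saddles takes 1 to 2 N, and over 20 N on the orange face harms it.
- strap (a joint): Strap hinge, axis along the fixture's x at y = -26, z = 24 mm; stays where left. 0 = closed, level; positive = opened away from the catch (starts 1.8 to 2.05). Near 0.1 its sprung rubber foot meets the bedded sensor and its end the catch; from there the knob takes 5 to 15 N. It is caught once pressed just below 0 and then rests near 0.01; uncaught it springs back to about 0.1. Stop at -0.05.
- knob_top (a point): Top centre of the black knob on the strap's outer face, 19 mm across, 18 mm tall; its z axis points out of the strap. With the strap closed it lies at fixture (0, 12, 61) mm; in the hinge's frame 38 mm along the strap and 37 mm up. The catch, a steel hook with red tab at fixture y = 25..40 mm, 55 mm high, gives way by itself. Over 35 N from the fingers on any part of the fixture is too much.
- relay: Bystander: spare relay, 12x33x15 mm, beyond the fixture.
- tape: Bystander: roll of blue tape, 65 mm across, 19 mm high.
- driver: Bystander: small screwdriver, black and red grip, 160 mm long, lying left of the fixture.

How it is judged (in metres and radians):
On the way, in this order (a step that is already met when the one before it is completed fails the run):
1. the sensor lies bedded in both saddles with its face against the target, let go, while the strap is still open (y of sensor in the frame of fixture between -0.0015 and 0.0015 m and z of sensor in the frame of fixture between 0.0232 and 0.0262 m and angle between the x axis of sensor and the x axis of fixture, either way round below 0.035 rad and distance between sensor_face and target_c0 below 0.0033 m and contact force between the fingers and sensor below 0.05 N and value of joint strap above 0.6 rad and linear speed of sensor below 0.01 m/s), for 0.2 s.
2. the strap is pressed shut and caught (y of sensor in the frame of fixture between -0.0015 and 0.0015 m and z of sensor in the frame of fixture between 0.0232 and 0.0262 m and angle between the x axis of sensor and the x axis of fixture, either way round below 0.035 rad and distance between sensor_face and target_c0 below 0.0033 m and value of joint strap below 0.035 rad), for 0.2 s.
At the end, for the whole second after the job is handed in: The sensor lies at rest, bedded in both saddles (axis within 1.5 mm and 2 degrees of the groove's), its orange face within about 1.5 mm of the target plate, and the strap is held shut by the catch (within 0.035 rad of closed) (all of step 2 and value of joint strap above -0.03 rad and linear speed of sensor below 0.01 m/s); the robot touches nothing.
It fails at once if the orange face is pressed on the target with over 20 N (contact force between sensor and target_c0 above 20 N).
It fails at once if the fingers press on the fixture or its strap with over 35 N (contact force between the fingers and fixture above 35 N).
It fails at once if the sensor is dropped or rammed into the fixture (over 35 N) (contact force between sensor and fixture above 35 N).
It fails at once if the relay, the tape or the screwdriver is moved by over 15 mm (distance of any of relay, tape, driver from where it was at the start of the episode above 0.015 m).
It also fails if it takes over 67 s, if anything falls off the work surface, if the arm or the gripper's body presses on something with over 40 N, if the wrist force passes 120 N, or if a joint passes its speed limit or range.

## Robot

A 7-joint arm with a two-finger parallel gripper is mounted at the origin on a cart in front of the work surface, level with it; the furniture and walls round the work are solid. World frame = base frame: x ahead of the robot, y to its left, z up, the work surface at z = 0. Lengths are in mm, angles in rad, forces in N, time in s.
With the tool pointing down it reaches from about 400 to 900 mm from the base axis. Payload 5.6 kg.
Tool frame: the origin (TCP) lies at the very end of the fingers, on their centre line; the grasp point (between the pads) lies arm.grasp_offset behind it (arm.grasp_offset is the distance from the TCP to the grasp point, in mm); z points along the fingers, y is the line along which they close (so a half turn about z gives the same grasp; the last joint's range is limited). The gripper opens to 92 mm and grips with 3 to 60 N. Pads are 20 mm wide; open, the fingers measure 128 mm over their backs; the gripper's body (75 mm by 189 mm) begins 69 mm behind the grasp point.
Start: joints at [-1.273, 0.468, -0.012, 1.603, 0.006, 1.071, -0.056], TCP at [217.299, 612.61, 183.792] pointing down, gripper open.
Joint ranges: [-2.53, 2.53], [-0.31, 2.02], [-1.57, 1.55], [0.28, 2.44], [-1.29, 4.43], [0.15, 1.84], [-2.92, 2.92]. Speed limits (rad/s): [2.57, 2.57, 3.14, 3.14, 3.14, 3.14, 3.14].

## Interface

Orientations are given as a 3x3 rotation matrix whose columns are the frame's x, y, z axes.
In Python, from bench import arm gives the robot as it stands.
- The arm moves only by the tool send_rows, never from a script. Its argument "increments" is a list of rows, each a list of 6 numbers: the shift along the tool's x, y, z in mm, then the turn, a rotation vector about the tool's x, y, z in degrees. A call has 1 to 20 rows; each row shifts and turns the commanded pose from where the row before left it, along the tool's axes as they then stand; what a row does not reach is not made up. A row lasts 1/10 s, in which the tool goes at most 50 mm and 8.59 degrees, less where a joint would pass 70% of its speed; a pose out of reach is approached as far as the arm can. A call with a gripper value outside its range is refused whole. "grip" is the closure in counts, from 0 (fully open) to 255 (shut), set as the call begins (left out, the last holds). The fingers move at their own pace and stop on an object; "squeeze" is the grip in N (left out, the last holds). Time passes only in rows, so rows that do not move let the fingers close. It gives the time, the measured TCP pose, the force, the opening and the grip force at its end, in the units of the state.
- arm.sense(): the state, without advancing time (a new reading comes with each control period).
- arm.get_image(name): name is "scene" or "top"; returns (picture, depth): 420x560x3 uint8, blue, green, red; 420x560 float32, mm along the optical axis (not along the pixel's ray), 0 where there is no reading.
- arm.calibration(name): a dict with "camera_matrix" (3x3 intrinsics, pixels), "world_from_camera" (4x4, takes a point from camera to world coordinates). Camera axes: x right, y up, looking along -z (the intrinsics and any distortion apply to the point x, -y, -z); pixel columns grow to the right and rows downward; lengths in mm; the calibration is good to about 2 mm. A picture is of the moment at which its call begins. calibration takes no time and is no camera call.
- arm.finish_job(): hands the job in; it is judged then, once.
The state is a dict: "clock": time; "joints": joint angles; "joint_velocities": joint speeds; "effort": joint torques, N m; "tool_pos": TCP position; "tool_rot": TCP orientation; "ft_force": force on the tool from outside, world axes, zero at the start; "ft_torque": the same for the moment, N m; "grip_width": finger opening in mm; "grasp_force": force on a finger pad.
Only numpy, scipy, OpenCV 4.12 (cv2) and the standard library are available. Lean on these libraries where they do the work, as an engineer would, in place of code of your own. Each camera call takes 0.05 s, during which the arm holds its last target. There are 200 camera calls.

## Working session

There is one attempt and no reset: what is moved stays moved. The work goes in short steps, Python scripts to look and compute and a tool call to move; the robot and the scene stay as the last step left them, time stands still between calls to the robot, and variables do not carry over. Pictures are saved under pics/ and viewed, at most 10 in all, crops included, and the job is handed in when it is done.

Besides the shell and the picture viewer there is one more tool, called after "Call:" by a JSON object that holds its "op" and its "data". send_rows: Moves the arm, as the interface text tells. Its arguments: {"type":"object","properties":{"increments":{"type":"array","items":{"type":"array","items":{"type":"number"}}},"grip":{"type":"number"},"squeeze":{"type":"number"}},"required":["increments"]}

```bash
mkdir -p pics; ls; python3 - <<'E'
from bench import arm
import cv2,numpy as np
for n in("scene","top"):
    p,d=arm.get_image(n); cv2.imwrite(f"pics/{n}0.png",p); np.save(f"pics/{n}0.npy",d)
    c=arm.calibration(n); print(n,c["camera_matrix"],np.round(c["world_from_camera"],3), {k:v for k,v in c.items() if k not in("camera_matrix","world_from_camera")})
s=arm.sense();print(s["tool_pos"],np.round(s["tool_rot"],3),s["grip_width"],arm.grasp_offset,s["clock"])
E
```

```text
pics
scene [[512.18766474   0.         276.53538518]
 [  0.         512.18766474 212.2649792 ]
 [  0.           0.           1.        ]] [[ 7.40000e-01  4.61000e-01 -4.90000e-01  1.30475e+02]
 [-6.72000e-01  5.28000e-01 -5.19000e-01 -1.84670e+01]
 [ 1.90000e-02  7.13000e-01  7.01000e-01  6.49393e+02]
 [ 0.00000e+00  0.00000e+00  0.00000e+00  1.00000e+00]] {}
top [[500.56584413   0.         281.77272358]
 [  0.         500.56584413 206.86080024]
 [  0.           0.           1.        ]] [[-1.00000e-02  9.86000e-01 -1.64000e-01  3.97466e+02]
 [-1.00000e+00 -1.10000e-02 -6.00000e-03  4.00149e+02]
 [-8.00000e-03  1.64000e-01  9.86000e-01  9.50045e+02]
 [ 0.00000e+00  0.00000e+00  0.00000e+00  1.00000e+00]] {}
[217.12705088 612.06112749 182.94987981] [[-0.942  0.334 -0.   ]
 [ 0.334  0.942 -0.001]
 [-0.    -0.002 -1.   ]] 91.97312131234122 18.700000000000003 0.1
```

View pics/scene0.png

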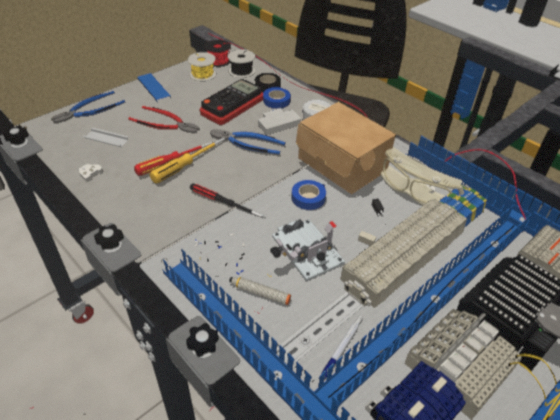

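View pics/top0.png

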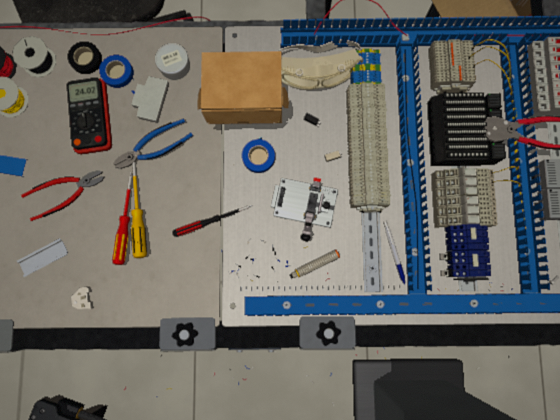

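The top view shows the sensor at about (316,264), with its orange end at upper right (338,252). The fixture is at about (305,203) with the black knob at (307,238) and the red tab at (317,180). The driver is at (210,221) and the tape at (259,155). Next I'll enlarge crops of both views.

```bash
python3 - <<'E'
import cv2,numpy as np
t=cv2.imread("pics/top0.png");s=cv2.imread("pics/scene0.png")
a=cv2.resize(t[170:285,265:345],None,fx=5,fy=5,interpolation=cv2.INTER_CUBIC)  # 400x575
b=cv2.resize(s[210:310,225:345],None,fx=5,fy=5,interpolation=cv2.INTER_CUBIC)
cv2.imwrite("pics/t1.png",a);cv2.imwrite("pics/s1.png",b)
E
```

```text
(no output)
```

View pics/t1.png

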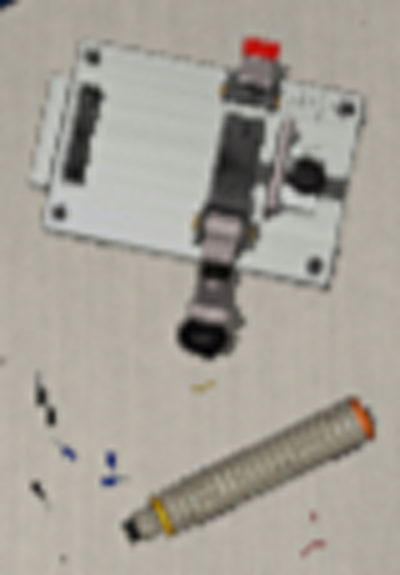

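View pics/s1.png

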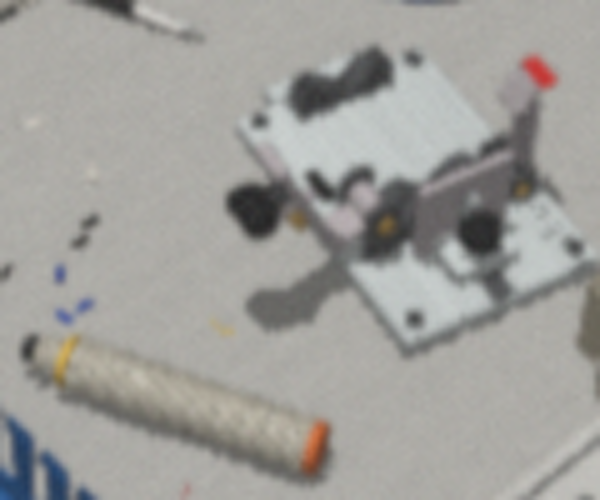

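The crops show the sensor axis running from (125,533) to the orange face at (366,418) in the top crop. The base corner screws are at (93,57), (347,108), (315,265) and (58,213). The rear saddle is at about (84,133), the main saddle at about (238,150), the target plate at about (282,165) and the knob at about (205,335).

```bash
cat > h.py <<'E'
import numpy as np
from bench import arm
def ray(n,u,v):
    c=arm.calibration(n);K=c["camera_matrix"];T=np.array(c["world_from_camera"])
    d=np.array([(u-K[0,2])/K[0,0],-(v-K[1,2])/K[1,1],-1.]);return T[:3,3],T[:3,:3]@d
def atz(n,u,v,z):
    o,d=ray(n,u,v);return o+d*(z-o[2])/d[2]
def T(x,y,z):return atz("top",265+(x+.5)/5-.5,170+(y+.5)/5-.5,z)
def S(x,y,z):return atz("scene",225+(x+.5)/5-.5,210+(y+.5)/5-.5,z)
E
python3 - <<'E'
from h import *
np.set_printoptions(precision=1,suppress=True)
print("sensor top face,ring,tip",T(366,418,9),T(162,515,9),T(127,532,9))
print("sensor scene",S(316,447,9),S(66,362,9),S(28,350,9))
sc=[T(*p,8) for p in((93,57),(347,108),(315,265),(58,213))];print("screws",sc,np.mean(sc,0))
ss=[S(*p,8) for p in((412,58),(575,247),(415,318),(260,120))];print("screws scene",ss,np.mean(ss,0))
print("edges",T(80,38,8),T(365,95,8),T(330,290,8),T(42,228,8))
print("saddle rear",T(84,133,18),"main",T(238,150,18),"target top", T(285,122,40),T(272,212,30),"redtab",T(262,47,55),"knob",T(205,335,48))
d=np.load("pics/top0.npy")
def dep(n,x,y):
    u,v=265+x/5,170+y/5
    z=d[int(round(v)),int(round(u))];o,r=ray(n,u,v);return o+r*z
for p in((84,133),(84,100),(240,150),(283,165),(262,47),(205,335),(150,130),(305,175),(247,474)):print(p,dep("top",*p))
E
```

```text
sensor top face,ring,tip [464.8 301.9   9. ] [429.5 378.9   9. ] [423.4 392.    9. ]
sensor scene [464.3 305.2   9. ] [427.8 380.7   9. ] [421.8 392.2   9. ]
screws [array([604.7, 402.8,   8. ]), array([583.6, 305.7,   8. ]), array([523. , 319.5,   8. ]), array([544.1, 416.8,   8. ])] [563.9 361.2   8. ]
screws scene [array([604.1, 404.9,   8. ]), array([583.2, 307.7,   8. ]), array([522.8, 321.4,   8. ]), array([543.8, 418.1,   8. ])] [563.5 363.    8. ]
edges [612.3 407.7   8. ] [588.6 298.6   8. ] [513.4 314.    8. ] [538.4 422.9   8. ]
saddle rear [573.1 406.5  18. ] main [565.9 348.3  18. ] target top [572.2 331.9  40. ] [540.2 336.8  30. ] redtab [597.4 340.8  55. ] knob [492.6 363.3  48. ]
(84, 133) [573.5 405.8  11.7]
(84, 100) [584.5 405.6  20.9]
(240, 150) [565.5 346.7  16. ]
(283, 165) [557.1 331.6  29.8]
(262, 47) [596.5 340.2  55.4]
(205, 335) [491.5 362.7  52.1]
(150, 130) [574.9 380.6   9.1]
(305, 175) [554.2 323.   24.2]
(247, 474) [443.2 346.7  17.8]
```

Call:
{"op": "send_rows", "data": {"increments": [[0,0,0,0,0,7.5],[0,0,0,0,0,7.5],[0,0,0,0,0,7.5],[0,0,0,0,0,7.5],[0,0,0,0,0,7.5],[0,0,0,0,0,7.7],[-27.9,7.6,5,0,0,0],[-27.9,7.6,5,0,0,0],[-27.9,7.6,5,0,0,0],[-27.9,7.6,5,0,0,0],[-27.9,7.6,5,0,0,0],[-27.9,7.6,5,0,0,0],[-27.9,7.6,5,0,0,0],[-27.9,7.6,5,0,0,0],[-27.9,7.6,5,0,0,0],[-27.9,7.6,5,0,0,0],[-27.9,7.6,5,0,0,0],[-27.9,7.6,5,0,0,0]], "grip": 166}}

```text
clock: 1.9
tool_pos: [443.1, 347.7, 123.3]
tool_rot: [[-0.427, 0.904, -0.0], [0.904, 0.427, -0.0], [-0.0, -0.001, -1.0]]
ft_force: [0.8, 0.7, 0.7]
grip_width: 31.8
grasp_force: 0.0
```

```bash
cat >> h.py <<'E'
FX=np.array([560.6,348.1]);FA=np.radians(-102.4)
ex=np.array([np.cos(FA),np.sin(FA)]);ey=np.array([-ex[1],ex[0]])
def tofix(p):d=np.asarray(p)[:2]-FX;return np.array([d@ex,d@ey,p[2]])
def plan(xyz,deg):
    """print turn about tool z to bring tool y to yaw deg, then shift in those axes"""
    s=arm.sense();R=np.array(s["tool_rot"]);a=np.degrees(np.arctan2(R[1,1],R[0,1]))
    t=-((deg-a+90)%180-90);c=np.radians(deg);d=np.array(xyz)-s["tool_pos"]
    y=np.array([np.cos(c),np.sin(c)])*(1 if abs((deg-(a-t)+180)%360-180)<90 else -1)
    x=np.array([-y[1],y[0]])  # tool z down: x = y x z
    print("yaw",a,"turn",t,"shift",d[:2]@x,d[:2]@y,-d[2],"tiltz",R[:,2],"clock",s["clock"],"w",s["grip_width"],"F",s["ft_force"],"g",s["grasp_force"],"fix",tofix(s["tool_pos"]))
E
python3 - <<'E'
from h import *
import cv2
np.set_printoptions(precision=2,suppress=True)
plan([443.1,348.7,3],25.3)
d=np.load("pics/top0.npy")
pts=np.array([ (lambda o,r:np.r_[o+r*d[v,u]])(*ray("top",u,v)) for v in range(175,250) for u in range(270,340)])
f=np.array([tofix(p) for p in pts]);m=(abs(f[:,0])<14)&(f[:,1]<-15)&(f[:,1]>-60)&(f[:,2]>20)
q=f[m];print(q[np.argsort(-q[:,2])[:8]])
E
```

```text
yaw 25.27696637650672 turn -0.023033623493276423 shift 0.9436120233747695 0.4534303032093139 120.31805822720865 tiltz [-0. -0. -1.] clock 1.9 w 31.81197616870697 F [0.84 0.66 0.68] g 0.0 fix [  25.67 -114.67  123.32]Traceback (most recent call last):
  File "<stdin>", line 6, in <module>
  File "h.py", line 4, in ray
    c=arm.calibration(n);K=c["camera_matrix"];T=np.array(c["world_from_camera"])
ValueError: time passes only in moves, steps and waits
```

```bash
sed -i 's/^def ray/import functools\ncal=functools.lru_cache(arm.calibration)\ndef ray/; s/c=arm.calibration(n)/c=cal(n)/' h.py
python3 - <<'E'
from h import *
np.set_printoptions(precision=2,suppress=True)
d=np.load("pics/top0.npy")
pts=np.array([ (lambda o,r:np.r_[o+r*d[v,u]])(*ray("top",u,v)) for v in range(175,250) for u in range(270,340)])
f=np.array([tofix(p) for p in pts]);m=(abs(f[:,0])<14)&(f[:,1]<-15)&(f[:,1]>-60)&(f[:,2]>20)
q=f[m];print(q[np.argsort(-q[:,2])[:6]])
E
```

```text
[[ -3.85 -59.87  62.23]
 [  1.41 -58.65  61.24]
 [ -0.33 -58.99  61.  ]
 [ -2.06 -59.2   59.82]
 [ -5.92 -58.13  59.5 ]
 [  3.22 -57.88  58.05]]
```

Call:
{"op": "send_rows", "data": {"increments": [[0.9,0.5,13,0,0,0],[0,0,13,0,0,0],[0,0,13,0,0,0],[0,0,13,0,0,0],[0,0,13,0,0,0],[0,0,13,0,0,0],[0,0,13,0,0,0],[0,0,13,0,0,0],[0,0,8,0,0,0],[0,0,5,0,0,0],[0,0,2.5,0,0,0],[0,0,0,0,0,0],[0,0,0,0,0,0]]}}

```text
clock: 3.2
tool_pos: [443.1, 350.0, 4.7]
tool_rot: [[-0.427, 0.904, 0.001], [0.904, 0.427, 0.001], [0.0, 0.001, -1.0]]
ft_force: [-0.9, 0.5, -0.2]
grip_width: 32.1
grasp_force: 0.0
```

Call:
{"op": "send_rows", "data": {"increments": [[0,0,2,0,0,0],[0,0,0,0,0,0],[0,0,0,0,0,0],[0,0,0,0,0,0],[0,0,0,0,0,0],[0,0,0,0,0,0],[0,0,0,0,0,0]], "grip": 255, "squeeze": 15}}

```text
clock: 3.9
tool_pos: [442.8, 349.8, 2.3]
tool_rot: [[-0.427, 0.904, 0.0], [0.904, 0.427, 0.0], [-0.0, 0.0, -1.0]]
ft_force: [-0.5, -0.0, -0.8]
grip_width: 0.5
grasp_force: 0.0
```

```bash
python3 - <<'E'
from h import *
import cv2
np.set_printoptions(precision=2,suppress=True)
p,d=arm.get_image("scene")
cv2.imwrite("pics/s2.png",cv2.resize(p[190:310,205:345],None,fx=5,fy=5,interpolation=cv2.INTER_CUBIC))
plan([443,349,60],25.3)
E
```

```text
yaw 25.269068120226294 turn -0.030931879773703486 shift -0.8310071754072177 -0.1323159685147888 -57.710255826433006 tiltz [ 0.  0. -1.] clock 3.95 w 0.7514556421205174 F [-0.34 -0.1   1.04] g 0.0 fix [  23.64 -115.45    2.29]
```

View pics/s2.png

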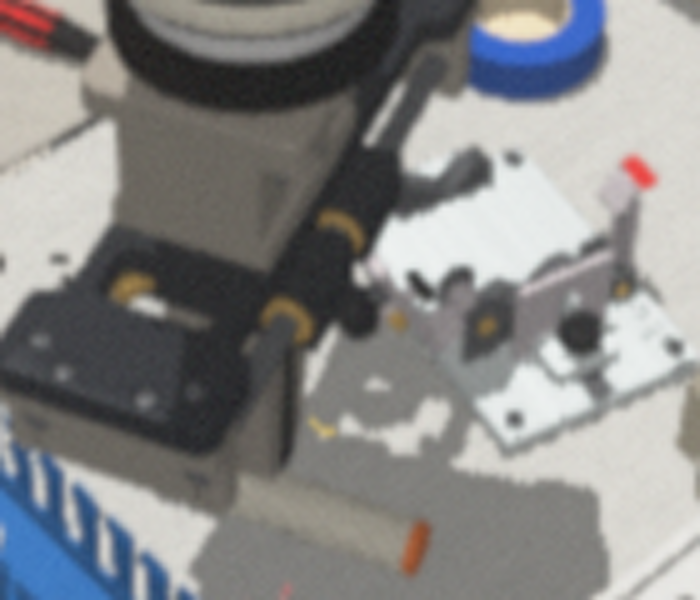

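The sensor is still where it was (face at crop (416,548)), but the gripper shut to 0.5 mm without holding it. The gripper body hides the finger tips. I'll project the TCP to see where the fingers really are.

```bash
cat >> h.py <<'E'
def proj(n,P):
    c=cal(n);K=c["camera_matrix"];T_=np.array(c["world_from_camera"]);q=T_[:3,:3].T@(np.asarray(P)-T_[:3,3])
    return np.array([K[0,2]+K[0,0]*q[0]/-q[2],K[1,2]-K[1,1]*q[1]/-q[2]]),-q[2]
E
python3 - <<'E'
from h import *
import cv2
np.set_printoptions(precision=1,suppress=True)
s=arm.sense();p0=s["tool_pos"];R=np.array(s["tool_rot"]);print(s["grip_width"],s["grasp_force"],s["joints"])
for z in(0,-18.7,-87.7):
  for y in(-94,-20,0,20,94): print(z,y,(proj("scene",p0+R@[0,y,z])[0]-[205,190])*5)
p,d=arm.get_image("top");cv2.imwrite("pics/t2.png",cv2.resize(p[150:300,240:400],None,fx=4,fy=4,interpolation=cv2.INTER_CUBIC))
E
```

```text
0.7514556421205174 0.0 [-0.9  0.6  0.2  1.9 -0.2  0.6 -0.1]
0 -94 [131.9 751.3]
0 -20 [238.4 555.9]
0 0 [264.9 507.3]
0 20 [290.6 460.2]
0 94 [378.7 298.7]
-18.7 -94 [129.1 715.6]
-18.7 -20 [237.6 519.2]
-18.7 0 [264.6 470.3]
-18.7 20 [290.6 423.1]
-18.7 94 [380.1 261.2]
-87.7 -94 [117.6 571.8]
-87.7 -20 [234.2 372. ]
-87.7 0 [263.  322.6]
-87.7 20 [290.8 275. ]
-87.7 94 [385.6 112.4]
```

View pics/t2.png

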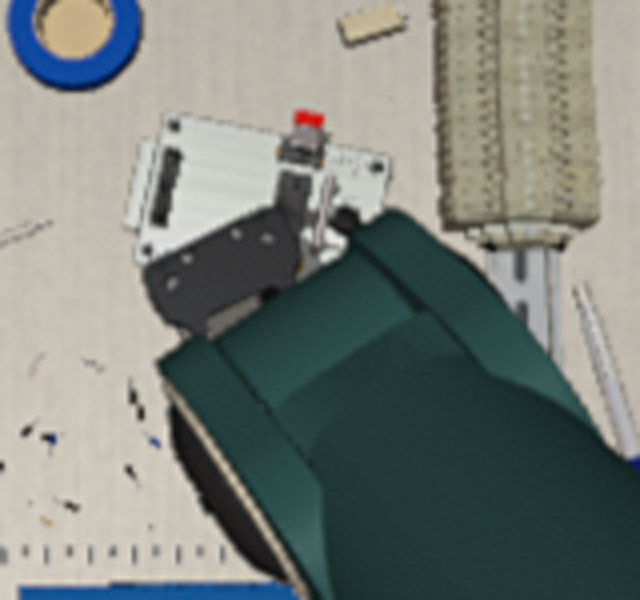

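```bash
python3 - <<'E'
from h import *
np.set_printoptions(precision=1,suppress=True)
p,d=arm.get_image("scene");s=arm.sense();p0=s["tool_pos"];R=np.array(s["tool_rot"]);print(p0)
for c in((120,360),(120,420),(120,460),(60,430),(200,440),(200,480),(225,490),(240,420),(270,360),(275,430),(275,450),(285,465),(260,470),(265,500),(340,520),(180,180),(250,60),(340,200),(190,300)):
    u,v=205+c[0]/5,190+c[1]/5;o,r=ray("scene",u,v);P=o+r*d[int(round(v)),int(round(u))];print(c,P,"tool",R.T@(P-p0))
E
```

```text
[442.8 349.8   2.3]
(120, 360) [367.2 315.1 164. ] tool [   0.9  -83.2 -161.7]
(120, 420) [358.2 304.3 158.2] tool [  -5.1  -95.9 -155.9]
(120, 460) [363.2 312.5 130.2] tool [   0.3  -87.9 -127.9]
(60, 430) [355.9 327.6 134.1] tool [  17.   -88.  -131.8]
(200, 440) [367.9 285.5 160.1] tool [ -26.2  -95.1 -157.8]
(200, 480) [371.7 290.9 135.8] tool [ -23.   -89.5 -133.5]
(225, 490) [375.9 286.3 132.5] tool [ -28.9  -87.5 -130.2]
(240, 420) [391.3 298.6 136.1] tool [ -24.4  -68.4 -133.8]
(270, 360) [409.4 307.9 137.2] tool [ -23.7  -48.  -134.9]
(275, 430) [438.2 339.5  54.3] tool [ -7.4  -8.6 -52. ]
(275, 450) [438.8 340.2  43.6] tool [ -7.   -7.7 -41.3]
(285, 465) [459.4 359.3   0.1] tool [ 1.5 19.1  2.2]
(260, 470) [432.5 339.8  39.8] tool [ -4.7 -13.6 -37.5]
(265, 500) [439.2 345.5  13.5] tool [ -2.4  -5.1 -11.2]
(340, 520) [450.8 324.   14.7] tool [-26.7  -3.8 -12.4]
(180, 180) [403.1 334.5 188. ] tool [   3.1  -42.4 -185.7]
(250, 60) [420.2 327.1 223.9] tool [ -11.   -30.1 -221.6]
(340, 200) [456.4 333.1 144.9] tool [ -21.     5.2 -142.6]
(190, 300) [411.3 343.  129.3] tool [   7.3  -31.4 -127. ]
```

```bash
python3 - <<'E'
from h import *
np.set_printoptions(precision=1,suppress=True)
p,d=arm.get_image("scene");s=arm.sense();p0=np.array(s["tool_pos"]);R=np.array(s["tool_rot"])
L=[]
for v in range(250,300):
  for u in range(235,290):
    o,r=ray("scene",u,v);P=o+r*d[v,u];q=R.T@(P-p0)
    if abs(q[0])<30 and abs(q[1])<40 and P[2]>20: L.append([u,v,*q,P[2]])
L=np.array(L);print(len(L));print(L[np.argsort(L[:,5])][:25])
E
```

```text
413
[[263.  280.   -7.1   3.  -28.8  31.1]
 [260.  284.   -6.3  -6.4 -29.7  32. ]
 [264.  276.   -6.    9.5 -30.3  32.6]
 [262.  282.   -8.1  -3.  -31.4  33.7]
 [259.  285.   -6.3 -10.1 -31.7  34. ]
 [261.  283.   -7.8  -6.  -32.4  34.7]
 [262.  281.   -7.8  -2.3 -32.9  35.2]
 [263.  279.   -8.    1.  -34.   36.4]
 [261.  282.   -7.5  -5.4 -34.   36.4]
 [259.  284.   -6.5 -10.5 -34.7  37. ]
 [260.  283.   -7.3  -8.6 -35.3  37.6]
 [263.  278.   -7.7   1.7 -35.4  37.7]
 [253.  284.    1.3 -14.8 -35.9  38.2]
 [262.  279.   -7.4  -1.3 -36.4  38.7]
 [256.  285.   -3.7 -15.2 -36.5  38.8]
 [262.  280.   -8.2  -3.1 -36.5  38.8]
 [264.  275.   -7.3   6.5 -36.9  39.2]
 [261.  281.   -7.7  -5.9 -37.1  39.4]
 [263.  277.   -7.6   2.  -37.5  39.8]
 [255.  284.   -1.9 -14.8 -37.5  39.8]
 [260.  282.   -7.3  -8.5 -37.5  39.8]
 [258.  285.   -6.9 -15.  -37.9  40.2]
 [254.  284.   -0.7 -15.7 -38.   40.3]
 [264.  274.   -6.9   7.3 -38.2  40.5]
 [257.  285.   -5.6 -15.8 -38.2  40.5]]
```

The depth image puts the real finger tips about 32–36 mm above the reported TCP. The body is also that much higher than it should be. So the reported TCP is off along tool z, and I'll find the real offset by gently touching the table around the sensor.

Call:
{"op": "send_rows", "data": {"increments": [[0,0,0,0,0,0],[0,0,0,0,0,0],[0,0,0,0,0,0],[0,0,0,0,0,0],[0,0,4,0,0,0],[0,0,4,0,0,0],[0,0,4,0,0,0],[0,0,4,0,0,0],[0,0,2,0,0,0],[0,0,2,0,0,0],[0,0,0,0,0,0]], "grip": 166}}

```text
clock: 5.2
tool_pos: [442.6, 349.7, -18.0]
tool_rot: [[-0.427, 0.904, -0.0], [0.904, 0.427, -0.0], [-0.0, -0.0, -1.0]]
ft_force: [0.5, 0.2, 0.4]
grip_width: 31.8
grasp_force: 0.0
```

```bash
python3 - <<'E'
from h import *
import cv2
np.set_printoptions(precision=1,suppress=True)
p,d=arm.get_image("scene");s=arm.sense();p0=np.array(s["tool_pos"]);R=np.array(s["tool_rot"]);print(p0,s["ft_force"],s["grip_width"])
L=[]
for v in range(230,305):
  for u in range(225,300):
    o,r=ray("scene",u,v);P=o+r*d[v,u];q=R.T@(P-p0)
    if abs(q[0])<14 and 18<abs(q[1])<50 and P[2]>7: L.append([u,v,*q,P[2]])
L=np.array(L);print(len(L));print(L[np.argsort(L[:,5])][:16])
cv2.imwrite("pics/s3.png",cv2.resize(p[220:310,225:345],None,fx=6,fy=6,interpolation=cv2.INTER_CUBIC))
E
```

```text
[442.8 349.7 -17.8] [0.5 0.4 0.4] 31.829232392405107
829
[[256.  300.   -6.9 -22.8 -30.5  12.8]
 [267.  280.   -7.3  18.3 -31.1  13.3]
 [255.  301.   -6.5 -25.6 -31.3  13.5]
 [257.  299.   -8.2 -22.  -32.8  15. ]
 [268.  277.   -7.   23.  -32.9  15.1]
 [256.  299.   -7.  -23.1 -33.5  15.7]
 [256.  298.   -6.4 -21.8 -34.1  16.3]
 [254.  302.   -6.8 -29.9 -34.5  16.7]
 [257.  297.   -7.3 -19.9 -34.7  16.9]
 [257.  298.   -8.1 -21.9 -35.1  17.3]
 [268.  276.   -7.   22.9 -35.5  17.8]
 [251.  301.   -2.3 -30.8 -35.7  17.9]
 [255.  300.   -7.1 -26.9 -35.9  18.1]
 [255.  299.   -6.6 -25.6 -36.5  18.7]
 [268.  275.   -6.5  23.9 -36.6  18.8]
 [252.  301.   -4.2 -31.2 -37.3  19.5]]
```

View pics/s3.png

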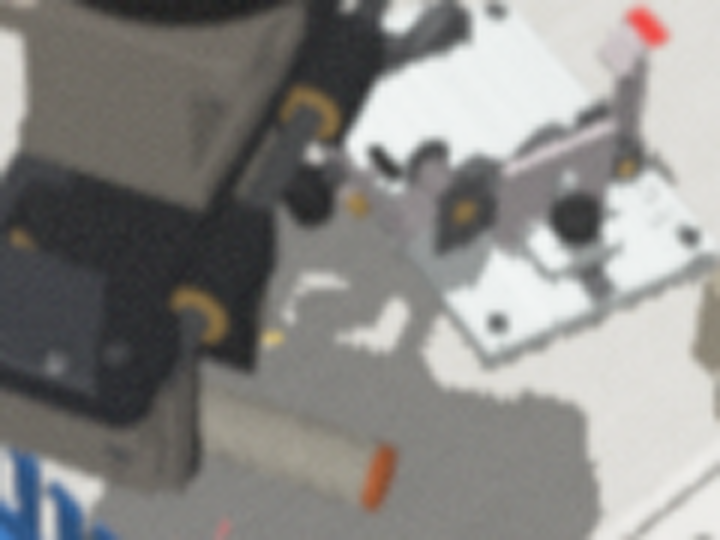

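The tips are now at about z = 14 and straddle the sensor. The near finger's lower edge is at about crop (190,485), and the sensor face is still at (379,478). I'll keep going down and feel for the table.

Call:
{"op": "send_rows", "data": {"increments": [[0,0,2.5,0,0,0],[0,0,2.5,0,0,0],[0,0,2,0,0,0],[0,0,1,0,0,0],[0,0,0,0,0,0]]}}

```text
clock: 5.75
tool_pos: [442.7, 349.7, -25.9]
tool_rot: [[-0.427, 0.904, -0.0], [0.904, 0.427, -0.0], [-0.0, -0.0, -1.0]]
ft_force: [-0.0, 0.5, -0.3]
grip_width: 31.9
grasp_force: 0.0
```

Call:
{"op": "send_rows", "data": {"increments": [[0,0,1,0,0,0],[0,0,1,0,0,0],[0,0,0,0,0,0]]}}

```text
clock: 6.05
tool_pos: [442.7, 349.8, -27.8]
tool_rot: [[-0.427, 0.904, -0.0], [0.904, 0.427, -0.0], [-0.0, -0.0, -1.0]]
ft_force: [0.9, -0.2, 0.1]
grip_width: 32.4
grasp_force: 0.0
```

Call:
{"op": "send_rows", "data": {"increments": [[0,0,1,0,0,0],[0,0,0,0,0,0]]}}

```text
clock: 6.25
tool_pos: [442.7, 349.8, -28.8]
tool_rot: [[-0.427, 0.904, -0.0], [0.904, 0.427, -0.0], [-0.0, -0.0, -1.0]]
ft_force: [0.3, -0.5, 0.1]
grip_width: 32.3
grasp_force: 0.0
```

Call:
{"op": "send_rows", "data": {"increments": [[0,0,1,0,0,0],[0,0,0,0,0,0]]}}

```text
clock: 6.45
tool_pos: [442.7, 349.8, -29.8]
tool_rot: [[-0.427, 0.904, -0.0], [0.904, 0.427, -0.0], [-0.0, -0.0, -1.0]]
ft_force: [0.7, 1.2, 0.3]
grip_width: 31.9
grasp_force: 0.0
```

Call:
{"op": "send_rows", "data": {"increments": [[0,0,1,0,0,0],[0,0,0,0,0,0]]}}

```text
clock: 6.65
tool_pos: [442.8, 349.9, -30.3]
tool_rot: [[-0.427, 0.904, 0.0], [0.904, 0.427, 0.0], [0.0, 0.0, -1.0]]
ft_force: [-1.6, -0.6, 4.2]
grip_width: 32.0
grasp_force: 2.0
```

Call:
{"op": "send_rows", "data": {"increments": [[0,0,1,0,0,0],[0,0,0,0,0,0]]}}

```text
clock: 6.85
tool_pos: [442.8, 349.9, -30.4]
tool_rot: [[-0.427, 0.904, -0.0], [0.904, 0.427, 0.0], [0.0, -0.0, -1.0]]
ft_force: [-2.7, -2.3, 12.5]
grip_width: 32.0
grasp_force: 6.6
```

Call:
{"op": "send_rows", "data": {"increments": [[0,0,1,0,0,0],[0,0,0,0,0,0]]}}

```text
clock: 7.05
tool_pos: [442.8, 349.9, -30.4]
tool_rot: [[-0.427, 0.904, -0.001], [0.904, 0.427, 0.001], [0.001, -0.0, -1.0]]
ft_force: [-4.8, -3.9, 21.6]
grip_width: 32.5
grasp_force: 11.0
```

The table is at a reported z of -30.3, so the true tip height is the reported z plus 30.3. I'll back up to about 3 mm and grip.

Call:
{"op": "send_rows", "data": {"increments": [[0,0,-2.5,0,0,0],[0,0,-2.5,0,0,0],[0,0,0,0,0,0]]}}

```text
clock: 7.35
tool_pos: [442.9, 349.9, -27.6]
tool_rot: [[-0.427, 0.904, 0.0], [0.904, 0.427, 0.0], [0.0, 0.0, -1.0]]
ft_force: [1.5, -0.6, 0.4]
grip_width: 32.2
grasp_force: 0.0
```

Call:
{"op": "send_rows", "data": {"increments": [[0,0,0,0,0,0],[0,0,0,0,0,0],[0,0,0,0,0,0],[0,0,0,0,0,0],[0,0,0,0,0,0]], "grip": 255, "squeeze": 15}}

```text
clock: 7.85
tool_pos: [442.5, 349.6, -28.0]
tool_rot: [[-0.427, 0.904, -0.0], [0.904, 0.427, -0.0], [-0.0, -0.001, -1.0]]
ft_force: [-0.5, 0.2, -1.1]
grip_width: 17.5
grasp_force: 15.0
```

Call:
{"op": "send_rows", "data": {"increments": [[0,0,-8,0,0,0],[0,0,-15,0,0,0],[0,0,-15,0,0,0],[0,0,-15,0,0,0],[0,0,-15,0,0,0],[0,0,-15,0,0,0],[0,0,-15,0,0,0],[0,0,0,0,0,7.5],[0,0,0,0,0,7.5],[0,0,0,0,0,7.5],[0,0,0,0,0,7.5],[0,0,0,0,0,7.7],[11,19.3,0,0,0,0],[11,19.3,0,0,0,0],[11,19.3,0,0,0,0],[11,19.3,0,0,0,0],[11,19.3,0,0,0,0],[11,19.3,0,0,0,0],[0,0,0,0,0,0],[0,0,0,0,0,0]]}}

```text
clock: 9.85
tool_pos: [569.6, 389.0, 70.3]
tool_rot: [[0.216, 0.977, -0.001], [0.977, -0.216, -0.0], [-0.001, -0.001, -1.0]]
ft_force: [-0.7, 0.2, -1.7]
grip_width: 17.3
grasp_force: 15.0
```

```bash
python3 - <<'E'
from h import *
import cv2
np.set_printoptions(precision=2,suppress=True)
plan([569.6,389.1,0],-12.4)
p,d=arm.get_image("scene");np.save("pics/s4.npy",d)
cv2.imwrite("pics/s4.png",cv2.resize(p[175:300,225:365],None,fx=5,fy=5,interpolation=cv2.INTER_CUBIC))
E
```

```text
yaw -12.445296652533735 turn -0.04529665253373594 shift 0.12394531492262334 -0.006003010797235436 70.3294968359772 tiltz [-0. -0. -1.] clock 9.85 w 17.3497567604861 F [-0.68  0.21 -1.67] g 14.99962404370308 fix [-41.85  -0.01  70.33]
```

View pics/s4.png

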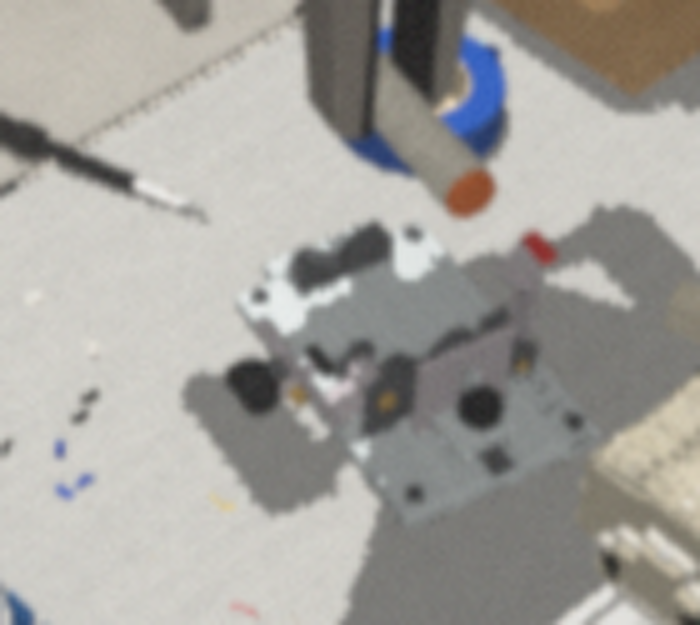

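The sensor is held, pointing along the groove with its orange face at crop (471,192). I'll check where that face sits against the fixture.

```bash
python3 - <<'E'
from h import *
np.set_printoptions(precision=1,suppress=True)
u,v=225+471.5/5-.5,175+192.5/5-.5
P=atz("scene",u,v,107);print("face",P,tofix(P))
d=np.load("pics/s4.npy");o,r=ray("scene",u,v);P=o+r*d[int(round(v)),int(round(u))];print(P,tofix(P))
# fixture refs from scene: rear saddle V ends, target top edge
for n,c,z in(("tabtop",(540,247),55),("target top L",(415,365),None),("target top R",(520,318),None),("knob",(253,385),48),("saddle rear mid",(340,258),17)):
    u,v=225+c[0]/5,175+c[1]/5
    if z is None:
        o,r=ray("scene",u,v);P=o+r*d[int(round(v)),int(round(u))]
    else:P=atz("scene",u,v,z)
    print(n,P,tofix(P))
E
```

```text
face [556.7 340.2 107. ] [  8.6  -2.1 107. ]
[555.2 338.9 109. ] [ 10.2  -3.3 109. ]
tabtop [596.1 340.9  55. ] [-0.6 36.2 55. ]
target top L [540.4 340.9  38.8] [ 11.3 -18.2  38.8]
target top R [593.5 343.1  21.1] [-2.1 33.2 21.1]
knob [490.6 362.9  48. ] [  0.6 -71.6  48. ]
saddle rear mid [570.2 405.6  17. ] [-58.2  -2.9  17. ]
```

Call:
{"op": "send_rows", "data": {"increments": [[0,0,8,0,0,0],[0,0,12,0,0,0],[0,0,12,0,0,0],[0,0,12,0,0,0],[0,0,12,0,0,0],[0,0,8,0,0,0],[0,0,5,0,0,0],[0,0,4,0,0,0],[0,0,2,0,0,0],[0,0,0,0,0,0]]}}

```text
clock: 10.9
tool_pos: [570.2, 389.3, -4.7]
tool_rot: [[0.215, 0.977, 0.0], [0.977, -0.215, 0.0], [0.0, 0.0, -1.0]]
ft_force: [-0.3, -0.7, -0.9]
grip_width: 17.5
grasp_force: 15.0
```

Call:
{"op": "send_rows", "data": {"increments": [[0,0,1,0,0,0],[0,0,1,0,0,0],[0,0,0,0,0,0]]}}

```text
clock: 11.2
tool_pos: [570.1, 389.4, -6.6]
tool_rot: [[0.215, 0.977, 0.0], [0.977, -0.215, 0.0], [0.0, 0.0, -1.0]]
ft_force: [-0.5, -0.8, -1.1]
grip_width: 17.4
grasp_force: 15.0
```

Call:
{"op": "send_rows", "data": {"increments": [[0,0,1,0,0,0],[0,0,1,0,0,0],[0,0,0,0,0,0]]}}

```text
clock: 11.5
tool_pos: [569.9, 389.3, -8.9]
tool_rot: [[0.215, 0.977, -0.0], [0.977, -0.215, -0.0], [-0.0, -0.0, -1.0]]
ft_force: [-0.7, 0.1, -1.5]
grip_width: 17.4
grasp_force: 15.0
```

Call:
{"op": "send_rows", "data": {"increments": [[0,0,1,0,0,0],[0,0,0,0,0,0]]}}

```text
clock: 11.7
tool_pos: [569.9, 389.3, -9.9]
tool_rot: [[0.215, 0.977, -0.0], [0.977, -0.215, -0.0], [-0.0, -0.0, -1.0]]
ft_force: [0.3, 0.3, -1.4]
grip_width: 17.2
grasp_force: 15.0
```

Call:
{"op": "send_rows", "data": {"increments": [[0,0,1,0,0,0],[0,0,0,0,0,0]]}}

```text
clock: 11.9
tool_pos: [570.2, 389.4, -10.7]
tool_rot: [[0.215, 0.977, 0.0], [0.977, -0.215, 0.0], [0.0, 0.0, -1.0]]
ft_force: [0.4, -0.9, -1.7]
grip_width: 17.6
grasp_force: 15.0
```

Call:
{"op": "send_rows", "data": {"increments": [[0,0,0.7,0,0,0],[0,0,0,0,0,0]]}}

```text
clock: 12.1
tool_pos: [570.6, 389.3, -11.1]
tool_rot: [[0.215, 0.977, 0.001], [0.977, -0.215, 0.0], [0.0, 0.001, -1.0]]
ft_force: [0.8, 0.7, -0.1]
grip_width: 17.5
grasp_force: 15.0
```

Call:
{"op": "send_rows", "data": {"increments": [[0,0,0.7,0,0,0],[0,0,0,0,0,0]]}}

```text
clock: 12.3
tool_pos: [570.9, 389.4, -11.5]
tool_rot: [[0.216, 0.976, 0.001], [0.976, -0.216, 0.001], [0.001, 0.001, -1.0]]
ft_force: [1.9, -0.3, 1.9]
grip_width: 17.1
grasp_force: 15.0
```

Call:
{"op": "send_rows", "data": {"increments": [[0,1,0,0,0,0],[0,0,0.6,0,0,0],[0,0,0,0,0,0]]}}

```text
clock: 12.6
tool_pos: [571.6, 389.2, -12.3]
tool_rot: [[0.215, 0.977, 0.001], [0.977, -0.215, 0.0], [0.001, 0.001, -1.0]]
ft_force: [1.7, -0.5, 2.8]
grip_width: 17.4
grasp_force: 15.0
```

Call:
{"op": "send_rows", "data": {"increments": [[0,0,0.6,0,0,0],[0,0,0,0,0,0]]}}

```text
clock: 12.8
tool_pos: [571.7, 389.2, -12.4]
tool_rot: [[0.215, 0.977, 0.001], [0.977, -0.215, 0.001], [0.001, 0.001, -1.0]]
ft_force: [0.9, -2.0, 6.3]
grip_width: 17.6
grasp_force: 15.0
```

It's bedded: the axis is about 24.5 mm up and the force is mostly vertical. Next I'll ease the preload, lighten the grip so it slips before the face can be harmed, and slide forward.

Call:
{"op": "send_rows", "data": {"increments": [[0,0,-0.6,0,0,0],[-1,0,0,0,0,0],[-1,0,0,0,0,0],[0,0,0,0,0,0]], "squeeze": 7}}

```text
clock: 13.2
tool_pos: [571.4, 388.1, -12.3]
tool_rot: [[0.215, 0.977, 0.002], [0.977, -0.215, 0.002], [0.002, 0.001, -1.0]]
ft_force: [3.7, 3.7, 1.6]
grip_width: 17.4
grasp_force: 7.0
```

Call:
{"op": "send_rows", "data": {"increments": [[-1,0,0,0,0,0],[-1,0,0,0,0,0],[0,0,0,0,0,0]]}}

```text
clock: 13.5
tool_pos: [571.3, 388.2, -12.1]
tool_rot: [[0.214, 0.977, 0.003], [0.977, -0.214, 0.004], [0.005, 0.002, -1.0]]
ft_force: [5.6, 6.3, 0.6]
grip_width: 17.7
grasp_force: 7.0
```

Forward motion stalled after about 1 mm at about 7 N, with about 4 N lateral as well. I'll relieve the lateral load and see whether the block remains.

Call:
{"op": "send_rows", "data": {"increments": [[1,0.8,-0.3,0,0,0],[1,0.8,0,0,0,0],[0,0,0,0,0,0]]}}

```text
clock: 13.8
tool_pos: [571.3, 388.1, -12.4]
tool_rot: [[0.215, 0.977, -0.001], [0.977, -0.215, 0.001], [0.001, -0.001, -1.0]]
ft_force: [0.2, 4.4, 3.1]
grip_width: 17.6
grasp_force: 7.0
```

Call:
{"op": "send_rows", "data": {"increments": [[-1,0,0,0,0,0],[-1,0,0,0,0,0],[0,0,0,0,0,0]]}}

```text
clock: 14.1
tool_pos: [571.4, 388.1, -12.2]
tool_rot: [[0.214, 0.977, 0.001], [0.977, -0.214, 0.004], [0.004, 0.0, -1.0]]
ft_force: [3.9, 7.7, 0.8]
grip_width: 17.7
grasp_force: 7.0
```

```bash
python3 - <<'E'
from h import *
import cv2
np.set_printoptions(precision=1,suppress=True)
plan([570,389,-12],-12.4)
p,d=arm.get_image("scene");np.save("pics/s5.npy",d);q,e=arm.get_image("top");np.save("pics/t5.npy",e)
a=cv2.resize(p[190:290,265:355],None,fx=5,fy=5,interpolation=cv2.INTER_CUBIC)
b=cv2.resize(q[165:265,270:340],None,fx=5,fy=5,interpolation=cv2.INTER_CUBIC)
cv2.imwrite("pics/c5.png",np.hstack([a,b]))
E
```

```text
yaw -12.349901049556555 turn 0.05009895044344148 shift 0.5683334083875086 -1.5600504571874536 -0.23677987811010226 tiltz [ 0.  0. -1.] clock 14.1 w 17.73439094383921 F [3.9 7.7 0.8] g 6.999991536140442 fix [-41.4   2.  -12.2]
```

View pics/c5.png

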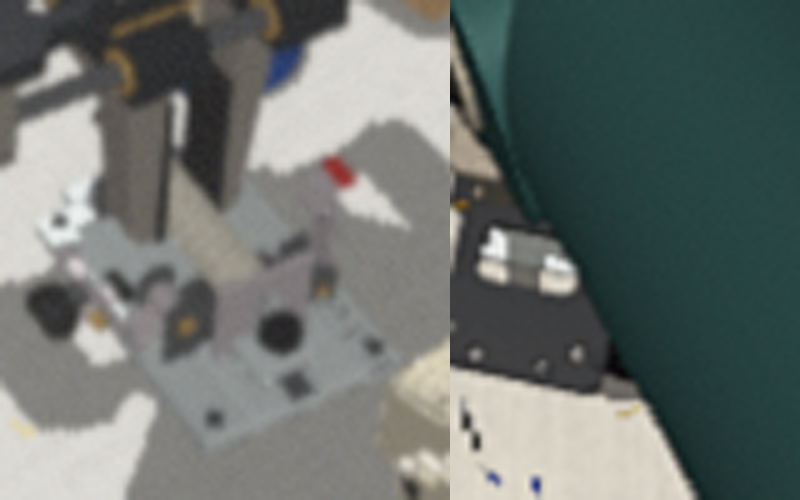

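The sensor lies in the saddles, and its front end disappears behind the target plate's top edge at about (240,275). The block is at the same spot both times, so it's probably the target. I'll check the plate position in the depth.

```bash
python3 - <<'E'
from h import *
np.set_printoptions(precision=1,suppress=True)
for n,f,U,V in(("scene","s5",range(308,330),range(240,262)),("top","top0",range(315,328),range(188,216))):
    d=np.load(f"pics/{f}.npy");L=[]
    for v in V:
        for u in U:
            o,r=ray(n,u,v);L.append(tofix(o+r*d[v,u]))
    L=np.array(L);m=(L[:,2]>22)&(abs(L[:,1])<15)&(L[:,0]>5);L=L[m]
    print(n,len(L),np.percentile(L[:,0],[5,25,50,75,95]),"z",np.percentile(L[:,2],[5,50,95]))
    if n=="top":print(L[np.argsort(-L[:,2])][:14])
# sensor top line from scene: ridge
d=np.load("pics/s5.npy");L=[]
for v in range(222,256):
    for u in range(296,320):
        o,r=ray("scene",u,v);P=tofix(o+r*d[v,u])
        if 28<P[2]<38 and abs(P[1])<8 and P[0]<25:L.append(P)
L=np.array(L);print(len(L),L[np.argsort(-L[:,0])][:12])
E
```

```text
scene 205 [12.7 14.1 14.9 21.  29.7] z [23.3 29.6 41. ]
top 72 [12.2 13.8 18.2 23.7 27.1] z [24.3 28.7 42.1]
[[ 12.4  -7.   43.4]
 [ 13.9   4.7  43.3]
 [ 14.2  -6.6  43.3]
 [ 14.3  12.7  42.3]
 [ 13.6 -12.2  42. ]
 [ 14.7  -8.1  41.6]
 [ 14.7  11.   41.5]
 [ 13.6  -2.6  41.2]
 [ 12.5  12.5  41.1]
 [ 12.2   4.8  40.9]
 [ 14.   14.8  40.9]
 [ 12.2  -4.7  40.8]
 [ 12.9  -8.3  40.3]
 [ 15.1  -9.7  40.3]]
216 [[19.  -3.2 28.5]
 [18.3 -1.1 31.6]
 [18.2 -0.8 28.9]
 [17.9 -2.6 29.6]
 [17.6 -2.6 31.7]
 [16.4 -3.5 28.6]
 [16.3 -5.4 29.6]
 [16.2 -3.5 30.8]
 [15.3  1.  29.9]
 [15.3 -3.5 37.1]
 [15.  -4.6 30.2]
 [14.9 -5.2 37.6]]
```

In my frame the plate spans about x = 12–15, so the face is resting on it. I'll relieve the push and let go.

Call:
{"op": "send_rows", "data": {"increments": [[1,0.5,0,0,0,0],[1,0.5,0,0,0,0],[0.8,0,0,0,0,0],[0,0,0,0,0,0]]}}

```text
clock: 14.6
tool_pos: [571.3, 388.1, -12.4]
tool_rot: [[0.214, 0.977, -0.003], [0.977, -0.214, 0.0], [-0.001, -0.003, -1.0]]
ft_force: [-2.3, 2.8, 6.2]
grip_width: 17.4
grasp_force: 7.0
```

Call:
{"op": "send_rows", "data": {"increments": [[0,0,0,0,0,0],[0,0,0,0,0,0],[0,0,0,0,0,0],[0,0,0,0,0,0],[0,0,0,0,0,0]], "grip": 166}}

```text
clock: 15.1
tool_pos: [573.3, 386.8, -12.7]
tool_rot: [[0.216, 0.976, -0.0], [0.976, -0.216, -0.001], [-0.001, -0.0, -1.0]]
ft_force: [0.2, -0.1, 0.2]
grip_width: 31.9
grasp_force: 0.0
```

Call:
{"op": "send_rows", "data": {"increments": [[0,0,-3,0,0,0],[0,0,-6,0,0,0],[0,0,-12,0,0,0],[0,0,-18,0,0,0],[0,0,-20,0,0,0],[0,0,-20,0,0,0],[0,0,-20,0,0,0],[0,0,0,0,0,0]]}}

```text
clock: 15.9
tool_pos: [575.8, 388.9, 91.6]
tool_rot: [[0.215, 0.977, 0.006], [0.977, -0.215, 0.005], [0.006, 0.005, -1.0]]
ft_force: [-0.1, 0.7, 0.5]
grip_width: 32.2
grasp_force: 0.0
```

```bash
sed -i 's/^FX=.*;FA/FX=np.array([562.8,349.2]);FA/' h.py; python3 - <<'E'
from h import *
import cv2
np.set_printoptions(precision=2,suppress=True)
print(arm.sense()["joints"])
p,d=arm.get_image("scene");np.save("pics/s6.npy",d)
cv2.imwrite("pics/s6.png",cv2.resize(p[200:290,265:345],None,fx=6,fy=6,interpolation=cv2.INTER_CUBIC))
L=[]
for v in range(215,262):
    for u in range(285,325):
        o,r=ray("scene",u,v);P=tofix(o+r*d[v,u])
        if 30<P[2]<37 and abs(P[1])<9 and -90<P[0]<8:L.append(P)
L=np.array(L);print(len(L))
for a in range(-80,10,15):
    m=(L[:,0]>=a)&(L[:,0]<a+15);print(a,m.sum(),L[m].mean(0) if m.any() else "")
plan([*(FX-0*ex-92*ey),0],77.6)
E
```

```text
[-0.91  0.65  0.39  1.58 -0.29  0.96 -0.64]
221
-80 14 [-68.57  -4.77  31.88]
-65 44 [-57.65  -3.22  32.21]
-50 44 [-42.61  -3.35  31.77]
-35 40 [-27.49  -3.5   32.  ]
-20 43 [-13.    -2.87  31.84]
-5 36 [ 1.01 -3.09 31.99]
yaw -12.430271751624227 turn 89.96972824837576 shift -95.14575357038613 40.71890301395477 89.44473081570801 tiltz [ 0.  0. -1.] clock 15.95 w 32.17425392351115 F [ 0.3  -0.18 -0.98] g 0.0 fix [-40.72   3.15  89.44]
```

View pics/s6.png

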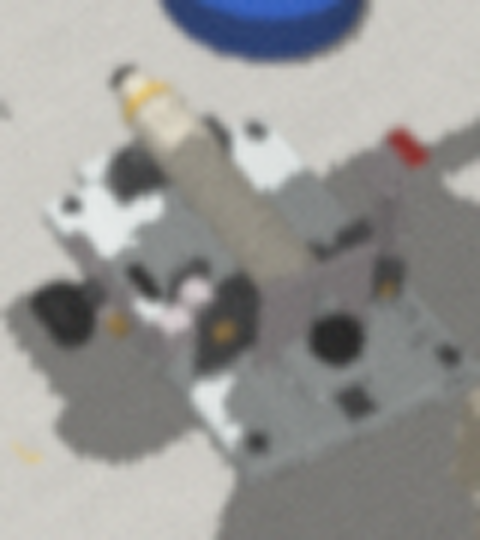

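The picture shows the sensor bedded level in both saddles, with the plug ring at (147,100) and its front end at the plate at about (290,270). The strap is open, with the knob at (65,312). Next I'll close the fingers, turn 90° and go to the outer side of the knob.

Call:
{"op": "send_rows", "data": {"increments": [[0,0,0,0,0,-7.5],[0,0,0,0,0,-7.5],[0,0,0,0,0,-7.5],[0,0,0,0,0,-7.5],[0,0,0,0,0,-7.5],[0,0,0,0,0,-7.5],[0,0,0,0,0,-7.5],[0,0,0,0,0,-7.5],[0,0,0,0,0,-7.5],[0,0,0,0,0,-7.5],[0,0,0,0,0,-7.5],[0,0,0,0,0,-7.5],[19,-8.1,0,0,0,0],[19,-8.1,0,0,0,0],[19,-8.1,0,0,0,0],[19,-8.1,0,0,0,0],[19,-8.2,0,0,0,0],[0,0,0,0,0,0],[0,0,0,0,0,0]], "grip": 255, "squeeze": 20}}

```text
clock: 17.85
tool_pos: [471.9, 368.1, 86.4]
tool_rot: [[-0.977, 0.215, 0.0], [0.215, 0.977, -0.0], [-0.0, -0.0, -1.0]]
ft_force: [1.5, -0.1, 0.8]
grip_width: 0.2
grasp_force: 0.0
```

```bash
python3 - <<'E'
from h import *
np.set_printoptions(precision=2,suppress=True)
plan([*(FX-92*ey),15],77.6)
P=atz("scene",265+147.5/6-.5,200+100.5/6-.5,26);print("ring",tofix(P),"face x~",tofix(P)[0]+84.5)
print(arm.sense()["joints"])
E
```

```text
yaw 77.58534577630593 turn -0.014654223694066104 shift -0.8031835843942264 1.0019266630237715 71.4070853866729 tiltz [ 0. -0. -1.] clock 17.85 w 0.18328737664152914 F [ 1.45 -0.05  0.78] g 0.0 fix [  1.   -92.8   86.41]
ring [-73.88  -2.75  26.  ] face x~ 10.618089053783564
[-0.71  0.5  -0.01  1.81  0.    0.84  0.63]
```

I want to confirm by feel that the contact really is with the target, so I'll push gently from the plug end before closing the strap. The driver's blade tip is near there but lies lower than the finger tips will be.

Call:
{"op": "send_rows", "data": {"increments": [[-15.5,19.2,0,0,0,0],[-15.5,19.2,0,0,0,0],[-15.5,19.2,0,0,0,0],[-15.5,19.2,0,0,0,0],[-15.5,19.2,0,0,0,0],[-15.5,19.2,0,0,0,0],[0,0,10,0,0,0],[0,0,14,0,0,0],[0,0,14,0,0,0],[0,0,14,0,0,0],[0,0,14,0,0,0],[0,0,14,0,0,0],[0,0,10,0,0,0],[0,0,4,0,0,0],[0,0,0,0,0,0]]}}

```text
clock: 19.35
tool_pos: [587.1, 460.4, -8.2]
tool_rot: [[-0.977, 0.215, -0.001], [0.215, 0.977, -0.001], [0.001, -0.001, -1.0]]
ft_force: [0.7, -1.0, 0.4]
grip_width: 0.4
grasp_force: 0.0
```

```bash
python3 - <<'E'
from h import *
np.set_printoptions(precision=2,suppress=True)
plan([*(FX-108*ex),-9],77.6)
E
```

```text
yaw 77.57485426900959 turn -0.025145730990402626 shift -0.15255112924749492 -5.86979508985754 0.8450338975152434 tiltz [-0. -0. -1.] clock 19.35 w 0.36785087963171115 F [ 0.67 -1.02  0.39] g 0.0 fix [-113.87   -0.15   -8.15]
```

Call:
{"op": "send_rows", "data": {"increments": [[0,-1.5,0,0,0,0],[0,-1.5,0,0,0,0],[0,-1.5,0,0,0,0],[0,0,0,0,0,0]]}}

```text
clock: 19.75
tool_pos: [586.8, 456.1, -6.9]
tool_rot: [[-0.976, 0.216, 0.001], [0.216, 0.976, 0.0], [-0.001, 0.0, -1.0]]
ft_force: [-0.4, 0.8, -0.5]
grip_width: 0.2
grasp_force: 0.0
```

Call:
{"op": "send_rows", "data": {"increments": [[0,-1,0,0,0,0],[0,-1,0,0,0,0],[0,-1,0,0,0,0],[0,0,0,0,0,0]]}}

```text
clock: 20.15
tool_pos: [585.8, 453.1, -7.4]
tool_rot: [[-0.977, 0.215, -0.0], [0.215, 0.977, -0.0], [-0.0, -0.0, -1.0]]
ft_force: [0.3, -0.3, 0.3]
grip_width: 0.2
grasp_force: 0.0
```

Call:
{"op": "send_rows", "data": {"increments": [[0,-1,0,0,0,0],[0,-1,0,0,0,0],[0,0,0,0,0,0]]}}

```text
clock: 20.45
tool_pos: [585.4, 451.2, -7.4]
tool_rot: [[-0.977, 0.215, -0.0], [0.215, 0.977, -0.0], [-0.0, -0.0, -1.0]]
ft_force: [0.6, -0.4, -0.0]
grip_width: 0.4
grasp_force: 0.0
```

Call:
{"op": "send_rows", "data": {"increments": [[0,-1,0,0,0,0],[0,-1,0,0,0,0],[0,0,0,0,0,0]]}}

```text
clock: 20.75
tool_pos: [585.0, 449.2, -7.4]
tool_rot: [[-0.977, 0.215, -0.0], [0.215, 0.977, -0.0], [-0.0, -0.0, -1.0]]
ft_force: [-0.7, -0.5, -0.0]
grip_width: 0.5
grasp_force: 0.0
```

Call:
{"op": "send_rows", "data": {"increments": [[0,-1,0,0,0,0],[0,-1,0,0,0,0],[0,0,0,0,0,0]]}}

```text
clock: 21.05
tool_pos: [584.5, 447.3, -7.4]
tool_rot: [[-0.977, 0.215, -0.0], [0.215, 0.977, -0.0], [0.0, -0.0, -1.0]]
ft_force: [0.4, 0.1, -0.8]
grip_width: 0.3
grasp_force: 0.0
```

Call:
{"op": "send_rows", "data": {"increments": [[0,-1,0,0,0,0],[0,-1,0,0,0,0],[0,0,0,0,0,0]]}}

```text
clock: 21.35
tool_pos: [584.2, 446.2, -7.2]
tool_rot: [[-0.977, 0.215, 0.001], [0.215, 0.977, 0.001], [-0.0, 0.001, -1.0]]
ft_force: [0.6, 1.5, -1.7]
grip_width: 0.6
grasp_force: 0.9
```

Call:
{"op": "send_rows", "data": {"increments": [[0,-1,0,0,0,0],[0,-1,0,0,0,0],[0,0,0,0,0,0]]}}

```text
clock: 21.65
tool_pos: [583.9, 446.1, -6.6]
tool_rot: [[-0.977, 0.214, 0.002], [0.214, 0.977, 0.004], [-0.001, 0.004, -1.0]]
ft_force: [1.4, 5.2, -0.6]
grip_width: 0.2
grasp_force: 2.8
```

Call:
{"op": "send_rows", "data": {"increments": [[0,-1,0,0,0,0],[0,-1,0,0,0,0],[0,0,0,0,0,0]]}}

```text
clock: 21.95
tool_pos: [583.7, 446.1, -6.0]
tool_rot: [[-0.977, 0.214, 0.003], [0.214, 0.977, 0.007], [-0.002, 0.007, -1.0]]
ft_force: [2.3, 7.9, -1.2]
grip_width: 0.4
grasp_force: 4.2
```

It's rigidly blocked at 8 N with no movement, so the face is firmly seated on the target. I'll back off and go to the outer side of the knob.

Call:
{"op": "send_rows", "data": {"increments": [[0,4,0,0,0,0],[0,8,0,0,0,0],[0,0,-10,0,0,0],[0,0,-16,0,0,0],[0,0,-16,0,0,0],[0,0,-16,0,0,0],[0,0,-16,0,0,0],[0,0,-16,0,0,0],[15.5,-19,0,0,0,0],[15.5,-19,0,0,0,0],[15.5,-19,0,0,0,0],[15.5,-19,0,0,0,0],[15.5,-19,0,0,0,0],[15.5,-12,0,0,0,0],[0,0,0,0,0,0]]}}

```text
clock: 23.45
tool_pos: [470.0, 368.1, 83.6]
tool_rot: [[-0.977, 0.214, -0.001], [0.214, 0.977, -0.0], [0.001, -0.001, -1.0]]
ft_force: [-0.0, 0.1, -0.4]
grip_width: 0.3
grasp_force: 0.0
```

```bash
python3 - <<'E'
from h import *
np.set_printoptions(precision=2,suppress=True)
plan([*(FX-93*ey),15],77.6)
E
```

```text
yaw 77.61916262220461 turn 0.019162622204618174 shift -1.6627054811118325 1.4823902388274495 68.59776892814332 tiltz [-0. -0. -1.] clock 23.45 w 0.28839787231684394 F [-0.04  0.13 -0.37] g 0.0 fix [  1.48 -94.66  83.6 ]
```

Call:
{"op": "send_rows", "data": {"increments": [[0,1.5,12,0,0,0],[0,0,14,0,0,0],[0,0,14,0,0,0],[0,0,14,0,0,0],[0,0,10,0,0,0],[0,0,4,0,0,0],[-4,0,0,0,0,0],[-4,0,0,0,0,0],[-3,0,0,0,0,0],[-3,0,-1,0,0,0],[-3,0,-1,0,0,0],[-3,0,-1,0,0,0]]}}

```text
clock: 24.65
tool_pos: [487.4, 368.3, 18.0]
tool_rot: [[-0.977, 0.212, -0.006], [0.212, 0.977, 0.001], [0.006, -0.0, -1.0]]
ft_force: [-4.2, 1.7, 2.4]
grip_width: 0.1
grasp_force: 2.3
```

Call:
{"op": "send_rows", "data": {"increments": [[-3,0,-1,0,0,0],[-3,0,-2,0,0,0],[-3,0,-2,0,0,0],[-3,0,-2,0,0,0]]}}

```text
clock: 25.05
tool_pos: [504.5, 363.3, 25.1]
tool_rot: [[-0.976, 0.216, 0.001], [0.216, 0.976, 0.0], [-0.001, 0.001, -1.0]]
ft_force: [-1.9, 0.9, 0.4]
grip_width: 0.5
grasp_force: 0.9
```

Call:
{"op": "send_rows", "data": {"increments": [[-3,0,-1,0,0,0],[-3,0,-1,0,0,0],[-3,0,-1,0,0,0],[-3,0,0,0,0,0],[-3,0,0,0,0,0],[-3,0,0,0,0,0],[0,0,0,0,0,0]]}}

```text
clock: 25.75
tool_pos: [521.9, 359.3, 27.5]
tool_rot: [[-0.976, 0.216, 0.001], [0.216, 0.976, -0.0], [-0.001, 0.0, -1.0]]
ft_force: [0.5, -0.7, -0.4]
grip_width: 0.6
grasp_force: 0.0
```

```bash
python3 - <<'E'
from h import *
np.set_printoptions(precision=2,suppress=True)
plan([*(FX-30*ey),28],77.6)
p,d=arm.get_image("scene");L=[]
for v in range(200,275):
    for u in range(255,330):
        o,r=ray("scene",u,v);P=tofix(o+r*d[v,u])
        if P[2]>50 and abs(P[0])<14 and -45<P[1]<40:L.append([u,v,*P,*p[v,u]])
L=np.array(L);print(len(L))
for a in range(-45,40,8):
    m=(L[:,3]>=a)&(L[:,3]<a+8);
    if m.any():print(a,m.sum(),L[m][:,2:].mean(0),L[m][:,4].max())
E
```

```text
yaw 77.53325689319905 turn -0.06674310680094209 shift -12.100186830160563 -1.0397980256163433 -0.45099177235427135 tiltz [ 0. -0. -1.] clock 25.75 w 0.5886597965704795 F [ 0.49 -0.72 -0.4 ] g 0.01920468028401956 fix [ -1.04 -42.1   27.55]
106
-45 55 [ 12.46 -40.92  78.72 105.4  113.02 119.02] 102.04450678843091
-37 22 [  8.19 -32.12  70.14  90.45 100.5  108.55] 95.70299073699482
-29 29 [  4.63 -26.46  63.29 102.   108.41 114.93] 79.83718876048874
```

Call:
{"op": "send_rows", "data": {"increments": [[-3,0,0,0,0,0],[-3,0,0,0,0,0],[-3,0,0,0,0,0],[-2,0,0,0,0,0],[0,0,0,0,0,0]]}}

```text
clock: 26.3
tool_pos: [532.3, 357.0, 27.5]
tool_rot: [[-0.976, 0.216, 0.0], [0.216, 0.976, 0.0], [-0.0, 0.0, -1.0]]
ft_force: [-1.4, 0.5, 0.2]
grip_width: 0.3
grasp_force: 0.1
```

Call:
{"op": "send_rows", "data": {"increments": [[2,0,0,0,0,0],[0,0,-10,0,0,0],[0,0,-14,0,0,0],[0,0,-14,0,0,0],[-10,-1,0,0,0,0],[-10,0,0,0,0,0],[-12,0,0,0,0,0],[0,0,0,0,0,0]]}}

```text
clock: 27.1
tool_pos: [563.2, 347.9, 64.9]
tool_rot: [[-0.976, 0.218, 0.001], [0.218, 0.976, -0.001], [-0.001, -0.001, -1.0]]
ft_force: [0.2, -0.2, -0.2]
grip_width: 0.3
grasp_force: 0.0
```

```bash
python3 - <<'E'
from h import *
np.set_printoptions(precision=2,suppress=True)
plan([*(FX-0*ey),50],77.6)
E
```

```text
yaw 77.398923648156 turn -0.20107635184399442 shift 0.7160126463343829 1.1710103096356497 14.942014204742165 tiltz [ 0. -0. -1.] clock 27.1 w 0.3007689855026193 F [ 0.21 -0.23 -0.19] g 0.0 fix [ 1.17  0.72 64.94]
```

Call:
{"op": "send_rows", "data": {"increments": [[0,1,5,0,0,0],[0,0,4,0,0,0],[0,0,3,0,0,0],[-1,0,2,0,0,0],[-1,0,2,0,0,0],[-1,0,2,0,0,0],[-1,0,2,0,0,0],[0,0,0,0,0,0]]}}

```text
clock: 27.9
tool_pos: [567.2, 349.7, 46.8]
tool_rot: [[-0.976, 0.216, 0.003], [0.216, 0.976, 0.001], [-0.003, 0.001, -1.0]]
ft_force: [1.3, -1.2, 5.2]
grip_width: 0.3
grasp_force: 2.2
```

Call:
{"op": "send_rows", "data": {"increments": [[-1,0,2,0,0,0],[-1,0,2,0,0,0],[-1,0,2,0,0,0],[0,0,0,0,0,0]]}}

```text
clock: 28.3
tool_pos: [574.1, 348.4, 43.1]
tool_rot: [[-0.976, 0.217, 0.01], [0.217, 0.976, 0.002], [-0.01, 0.004, -1.0]]
ft_force: [6.2, -3.4, 10.8]
grip_width: 0.6
grasp_force: 6.1
```

Call:
{"op": "send_rows", "data": {"increments": [[-2,0,0,0,0,0],[0,0,1.5,0,0,0],[0,0,0,0,0,0]]}}

```text
clock: 28.6
tool_pos: [576.3, 347.9, 41.8]
tool_rot: [[-0.976, 0.217, 0.011], [0.217, 0.976, 0.002], [-0.01, 0.004, -1.0]]
ft_force: [6.1, -3.3, 11.2]
grip_width: 0.4
grasp_force: 6.3
```

Call:
{"op": "send_rows", "data": {"increments": [[0,0,1.5,0,0,0],[0,0,1,0,0,0],[0,0,0,0,0,0]]}}

```text
clock: 28.9
tool_pos: [578.2, 347.5, 40.3]
tool_rot: [[-0.976, 0.218, 0.014], [0.218, 0.976, 0.002], [-0.013, 0.005, -1.0]]
ft_force: [8.4, -4.2, 14.2]
grip_width: 0.5
grasp_force: 8.0
```

Friction on the knob edge is dragging the tip sideways. I'll lift off, re-centre, and press along the knob's arc.

Call:
{"op": "send_rows", "data": {"increments": [[0,0,-4,0,0,0],[0,0,-4,0,0,0],[3,0,0,0,0,0],[0,0,0,0,0,0],[0,0,0,0,0,0]]}}

```text
clock: 29.4
tool_pos: [566.6, 349.7, 43.5]
tool_rot: [[-0.977, 0.215, -0.0], [0.215, 0.977, -0.0], [0.0, -0.0, -1.0]]
ft_force: [0.8, -1.4, 3.4]
grip_width: 0.7
grasp_force: 1.5
```

```bash
python3 - <<'E'
from h import *
np.set_printoptions(precision=2,suppress=True)
plan([*(FX+8*ey),41],77.6)
E
```

```text
yaw 77.60638474372789 turn 0.006384743727892328 shift -4.366818644476812 -1.3345888766522394 2.4832878153991516 tiltz [-0. -0. -1.] clock 29.4 w 0.7335792303748832 F [ 0.82 -1.41  3.39] g 1.4797013881252497 fix [-1.33  3.63 43.48]
```

Call:
{"op": "send_rows", "data": {"increments": [[-2,0,1,0,0,0],[-1.2,0,1,0,0,0],[-1.2,0,1,0,0,0],[-1.2,0,1,0,0,0],[0,0,0,0,0,0]]}}

```text
clock: 29.9
tool_pos: [572.6, 348.1, 39.3]
tool_rot: [[-0.976, 0.216, -0.0], [0.216, 0.976, -0.0], [0.0, -0.0, -1.0]]
ft_force: [1.1, 0.6, 1.6]
grip_width: 0.7
grasp_force: 1.0
```

Call:
{"op": "send_rows", "data": {"increments": [[-1.2,0,1,0,0,0],[-1.2,0,1,0,0,0],[-1.2,0,1,0,0,0],[0,0,0,0,0,0]]}}

```text
clock: 30.3
tool_pos: [576.0, 347.5, 36.6]
tool_rot: [[-0.977, 0.215, -0.0], [0.215, 0.977, -0.0], [0.0, -0.0, -1.0]]
ft_force: [0.0, -0.9, 2.3]
grip_width: 0.4
grasp_force: 1.3
```

Call:
{"op": "send_rows", "data": {"increments": [[-1,0,1,0,0,0],[-1,0,1,0,0,0],[0,0,0,0,0,0]]}}

```text
clock: 30.6
tool_pos: [577.8, 347.1, 34.8]
tool_rot: [[-0.977, 0.215, -0.0], [0.215, 0.977, 0.0], [0.0, -0.0, -1.0]]
ft_force: [-0.9, -1.0, 5.1]
grip_width: 0.3
grasp_force: 2.4
```

Call:
{"op": "send_rows", "data": {"increments": [[-0.8,0,1,0,0,0],[-0.8,0,1,0,0,0],[0,0,0,0,0,0]]}}

```text
clock: 30.9
tool_pos: [579.7, 346.7, 32.9]
tool_rot: [[-0.977, 0.215, 0.0], [0.215, 0.977, 0.0], [-0.0, 0.0, -1.0]]
ft_force: [-0.6, 0.2, 4.6]
grip_width: 0.4
grasp_force: 2.5
```

Call:
{"op": "send_rows", "data": {"increments": [[-0.4,0,0.8,0,0,0],[-0.3,0,0.8,0,0,0],[0,0,0,0,0,0]]}}

```text
clock: 31.2
tool_pos: [580.8, 346.4, 31.2]
tool_rot: [[-0.977, 0.215, 0.001], [0.215, 0.977, 0.0], [-0.001, 0.0, -1.0]]
ft_force: [1.6, -0.8, 4.4]
grip_width: 0.6
grasp_force: 1.9
```

Call:
{"op": "send_rows", "data": {"increments": [[0,0,0.8,0,0,0],[0,0,0,0,0,0]]}}

```text
clock: 31.4
tool_pos: [581.2, 346.3, 30.9]
tool_rot: [[-0.976, 0.216, 0.002], [0.216, 0.976, 0.0], [-0.002, 0.001, -1.0]]
ft_force: [1.1, -1.2, 6.5]
grip_width: 0.4
grasp_force: 3.0
```

Call:
{"op": "send_rows", "data": {"increments": [[0,0,0.8,0,0,0],[0,0,0,0,0,0]]}}

```text
clock: 31.6
tool_pos: [581.6, 346.3, 30.4]
tool_rot: [[-0.976, 0.216, 0.002], [0.216, 0.976, 0.0], [-0.002, 0.001, -1.0]]
ft_force: [1.7, -2.4, 7.8]
grip_width: 0.7
grasp_force: 3.6
```

Call:
{"op": "send_rows", "data": {"increments": [[0,0,0.8,0,0,0],[0,0,0,0,0,0]]}}

```text
clock: 31.8
tool_pos: [582.1, 346.2, 29.9]
tool_rot: [[-0.976, 0.216, 0.003], [0.216, 0.976, 0.0], [-0.003, 0.001, -1.0]]
ft_force: [2.0, -1.6, 7.9]
grip_width: 0.2
grasp_force: 4.1
```

Call:
{"op": "send_rows", "data": {"increments": [[0,0,0.8,0,0,0],[0,0,0,0,0,0]]}}

```text
clock: 32.0
tool_pos: [582.5, 346.1, 29.4]
tool_rot: [[-0.976, 0.216, 0.004], [0.216, 0.976, 0.001], [-0.004, 0.001, -1.0]]
ft_force: [1.8, -1.9, 9.3]
grip_width: 0.4
grasp_force: 4.5
```

Call:
{"op": "send_rows", "data": {"increments": [[0,0,0.8,0,0,0],[0,0,0,0,0,0]]}}

```text
clock: 32.2
tool_pos: [582.9, 346.0, 28.9]
tool_rot: [[-0.976, 0.216, 0.005], [0.216, 0.976, 0.001], [-0.004, 0.002, -1.0]]
ft_force: [2.1, -2.1, 9.6]
grip_width: 0.3
grasp_force: 5.0
```

Call:
{"op": "send_rows", "data": {"increments": [[0,0,0.8,0,0,0],[0,0,0,0,0,0]]}}

```text
clock: 32.4
tool_pos: [583.3, 346.0, 28.6]
tool_rot: [[-0.976, 0.216, 0.005], [0.216, 0.976, 0.001], [-0.005, 0.002, -1.0]]
ft_force: [3.4, -2.2, 11.8]
grip_width: 0.5
grasp_force: 5.9
```

Call:
{"op": "send_rows", "data": {"increments": [[0,0,0.8,0,0,0],[0,0,0,0,0,0]]}}

```text
clock: 32.6
tool_pos: [583.3, 346.0, 28.4]
tool_rot: [[-0.976, 0.216, 0.005], [0.216, 0.976, 0.001], [-0.005, 0.002, -1.0]]
ft_force: [1.8, -3.4, 15.3]
grip_width: 0.2
grasp_force: 7.6
```

```bash
cat > st.py <<'E'
from h import *
np.set_printoptions(precision=2,suppress=True)
plan([*(FX+8*ey),41],77.6)
p,d=arm.get_image("scene");L=[]
K=[]
for v in range(205,262):
    for u in range(270,345):
        o,r=ray("scene",u,v);P=tofix(o+r*d[v,u])
        if P[2]>38 and abs(P[0])<13 and -30<P[1]<45:K.append([u,v,*P])
K=np.array(K)
for a in range(-30,45,6):
    m=(K[:,3]>=a)&(K[:,3]<a+6)
    if m.any():print(a,m.sum(),K[m][:,2:].mean(0),"zmin/max",K[m][:,4].min(),K[m][:,4].max())
E
python3 st.py
```

```text
yaw 77.51109659782891 turn -0.08890340217108417 shift 12.732884549261891 -1.3179056525882107 -12.61542385186931 tiltz [ 0.01  0.   -1.  ] clock 32.6 w 0.18725937224298406 F [ 1.83 -3.41 15.33] g 7.630944438520828 fix [-1.32 20.73 28.38]
0 21 [ 4.21  4.16 48.75] zmin/max 39.63424389629279 58.66088486370245
6 186 [ 6.72  8.21 79.5 ] zmin/max 38.50994593218297 118.75983251110824
12 43 [ 9.18 14.73 64.16] zmin/max 38.08420881065729 91.92246301947512
18 45 [ 8.55 21.41 62.69] zmin/max 38.27701887717933 95.84728007107867
24 32 [ 6.13 26.18 55.8 ] zmin/max 38.00078978864792 91.3306392561459
30 16 [ 4.29 31.79 48.78] zmin/max 39.15209032334246 55.40699010970286
36 4 [ 3.31 36.85 53.28] zmin/max 50.98788399951786 54.655991638716614
```

Call:
{"op": "send_rows", "data": {"increments": [[0,0,0.6,0,0,0],[0,0,0,0,0,0]]}}

```text
clock: 32.85
tool_pos: [583.5, 346.1, 28.3]
tool_rot: [[-0.976, 0.216, 0.005], [0.216, 0.976, 0.001], [-0.005, 0.002, -1.0]]
ft_force: [0.1, -4.2, 18.0]
grip_width: 0.3
grasp_force: 8.9
```

Call:
{"op": "send_rows", "data": {"increments": [[0,0,-2,0,0,0],[0,0,-1.5,0,0,0],[0,0,0,0,0,0]]}}

```text
clock: 33.15
tool_pos: [582.1, 346.2, 29.9]
tool_rot: [[-0.976, 0.216, 0.003], [0.216, 0.976, 0.001], [-0.003, 0.001, -1.0]]
ft_force: [1.1, -2.1, 9.2]
grip_width: 0.3
grasp_force: 4.6
```

Call:
{"op": "send_rows", "data": {"increments": [[0,0,-1,0,0,0],[0,0,0,0,0,0]]}}

```text
clock: 33.35
tool_pos: [581.6, 346.3, 30.4]
tool_rot: [[-0.976, 0.216, 0.002], [0.216, 0.976, 0.0], [-0.002, 0.001, -1.0]]
ft_force: [1.9, -1.8, 7.7]
grip_width: 0.5
grasp_force: 3.9
```

Call:
{"op": "send_rows", "data": {"increments": [[0,0,-1,0,0,0],[0,0,0,0,0,0]]}}

```text
clock: 33.55
tool_pos: [581.0, 346.4, 31.0]
tool_rot: [[-0.976, 0.216, 0.002], [0.216, 0.976, 0.0], [-0.001, 0.001, -1.0]]
ft_force: [1.8, -1.8, 5.6]
grip_width: 0.4
grasp_force: 3.3
```

Call:
{"op": "send_rows", "data": {"increments": [[0,0,-1,0,0,0],[0,0,0,0,0,0]]}}

```text
clock: 33.75
tool_pos: [579.9, 346.5, 31.2]
tool_rot: [[-0.977, 0.215, -0.0], [0.215, 0.977, -0.0], [0.0, -0.0, -1.0]]
ft_force: [0.2, -1.2, 4.1]
grip_width: 0.7
grasp_force: 1.9
```

Call:
{"op": "send_rows", "data": {"increments": [[0,0,-1,0,0,0],[0,0,0,0,0,0]]}}

```text
clock: 33.95
tool_pos: [579.2, 346.6, 31.6]
tool_rot: [[-0.977, 0.215, -0.002], [0.215, 0.977, -0.001], [0.002, -0.001, -1.0]]
ft_force: [0.9, 0.5, -0.2]
grip_width: -0.0
grasp_force: 0.0
```

The force dropped to zero at z ≈ 61.5, whereas on the way in it was already 4–5 N at 63. So the strap is caught. I'll retreat and confirm.

Call:
{"op": "send_rows", "data": {"increments": [[0,0,-4,0,0,0],[0,0,-15,0,0,0],[0,0,-25,0,0,0],[0,0,-30,0,0,0],[20,0,-30,0,0,0],[30,0,0,0,0,0],[30,0,0,0,0,0],[30,0,0,0,0,0],[0,0,0,0,0,0],[0,0,0,0,0,0]]}}

```text
clock: 34.95
tool_pos: [472.9, 370.8, 137.6]
tool_rot: [[-0.977, 0.214, 0.002], [0.214, 0.977, 0.001], [-0.001, 0.001, -1.0]]
ft_force: [0.5, -0.9, 1.4]
grip_width: -0.1
grasp_force: 0.0
```

```bash
python3 - <<'E'
from h import *
np.set_printoptions(precision=1,suppress=True)
for n,U,V in(("scene",range(285,335),range(205,255)),("top",range(290,330),range(170,225))):
    p,d=arm.get_image(n);K=[]
    for v in V:
        for u in U:
            o,r=ray(n,u,v);P=tofix(o+r*d[v,u])
            if 57<P[2]<80 and abs(P[0])<13 and -20<P[1]<30 and p[v,u].mean()<80:K.append(P)
    K=np.array(K);print(n,len(K),K.mean(0) if len(K) else "",np.percentile(K[:,2],[10,50,90]) if len(K) else "")
L=[]
p,d=arm.get_image("scene")
for v in range(210,250):
    for u in range(280,325):
        o,r=ray("scene",u,v);P=tofix(o+r*d[v,u])
        if 28<P[2]<38 and abs(P[1])<9 and -90<P[0]<-12:L.append(P)
L=np.array(L)
for a in range(-72,-10,15):
    m=(L[:,0]>=a)&(L[:,0]<a+15);print(a,m.sum(),L[m].mean(0) if m.any() else "")
s=arm.sense();print(s["ft_force"],s["tool_pos"],s["clock"])
E
```

```text
scene 59 [ 2.4  6.7 59.9] [57.9 59.9 61.6]
top 0  
-72 45 [-64.2  -3.6  31.7]
-57 46 [-49.3  -3.3  31.6]
-42 50 [-34.4  -3.5  31.6]
-27 37 [-21.2  -3.5  31.6]
-12 0 
[-0.7  0.9 -1.4] [474.2 369.7 136.8] 35.1
```

The depth puts the knob top at about 60–61.5 mm, which means closed, and the sensor is still level in the groove. Handing in.

```bash
python3 -c "
from bench import arm
print(arm.finish_job())"
```

```text
the job is handed in; nothing more can be done
None
```

The job is handed in at about 35 s, though no verdict came back: the sensor is bedded with its face on the target (held firm against an 8 N push), and the strap is caught with the knob top about 61 mm up; the reported TCP was about 30 mm too low along the tool axis, so I found the true finger height by touching the table.

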